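# Stack the sorted jigsaw tray onto the one in the carrier

## Robot

A 6-joint arm with a two-finger parallel gripper is mounted at the origin on the work surface. World frame = base frame: x ahead of the robot, y to its left, z up, the work surface at z = 0. Lengths are in mm, angles in degrees, forces in N, time in s.
With the tool pointing down it reaches from about 250 to 800 mm from the base axis. Payload 8.5 kg.
Tool frame: the origin (TCP) lies at the very end of the fingers, on their centre line; the grasp point (between the pads) lies 19 mm behind it; z points along the fingers, y is the line along which they close (so a half turn about z gives the same grasp; the last joint's range is limited). The gripper opens to 85 mm and grips with 20 to 120 N. Pads are 22 mm wide; open, the fingers measure 114 mm over their backs; the gripper's body (76 mm by 85 mm) begins 54 mm behind the grasp point. The pads swing forward as they close: fully open they stand 13 mm farther back than shut.
Start: joints at [-76.891, 13.648, -0.773, 75.585, 0, 90], TCP at [119.063, -511.276, 231.276] pointing down, gripper open.
Joint ranges: [-152.45, 152.45], [-59.26, 108.67], [-65.41, 83.53], [-104.44, 129.93], [-82.83, 76.93], [-180, 180]. Speed limits (degrees/s): [127.2, 127.2, 159.86, 180, 180, 180].

## Interface

Orientations are given as [roll, pitch, yaw] about the fixed x, y, z axes, in that order (R = Rz(yaw) Ry(pitch) Rx(roll)).
In Python, from station import r gives the robot as it stands. The module is installed in compiled form; this text tells all that it offers.
- The arm moves only by the shell command python3 -m creep 'ROWS' [FORCE]. ROWS is JSON, a list of rows, each a list of 3 entries, a list of its own where there are three numbers: the shift along the tool's x, y, z in m, then the turn about the tool's z in degrees, then the finger opening in m, from 0 to 0.0854. In form: [[[tx, ty, tz], twist, claw], ...]. A call has 1 to 12 rows; each row is the pose to reach, as a shift and turn from the pose commanded when the call began, along the tool's axes at that moment; what a row does not reach only later rows make up. A row lasts 1/8 s, in which the tool goes at most 62.5 mm and 10.7 degrees, less where a joint would pass 70% of its speed; a pose out of reach is approached as far as the arm can. A call with a gripper value outside its range is refused whole. The fingers move at their own pace and stop on an object; FORCE is the grip in N (left out, the last holds). Time passes only in rows, so rows that repeat a pose let the fingers close. It gives the time, the measured TCP pose, the force, the opening and the grip force at its end, in the units of the state.
- r.sense(): the state, without advancing time (a new reading comes with each control period).
- r.camera(name): name is "scene" or "side" or "wrist"; returns the picture (400x640x3 uint8, red, green, blue); there is no depth.
- r.camera_params(name): a dict with "intrinsics" (3x3 intrinsics, pixels), "extrinsics" (4x4, takes a point from world to camera coordinates). Camera axes: x right, y up, looking along -z (the intrinsics and any distortion apply to the point x, -y, -z); pixel columns grow to the right and rows downward; lengths in mm; the calibration is good to about 2 mm. A picture is of the moment at which its call begins: read the wrist's pose just before it. camera_params takes no time and is no camera call; for the wrist camera it gives the pose at the moment of the call.
- r.hand_in(): hands the job in; it is judged then, once.
The state is a dict: "t": time; "joint_positions": joint angles; "joint_vel": joint speeds; "joint_efforts": joint torques, N m; "eef_pos": TCP position; "orientation": TCP orientation; "contact_force": force on the tool from outside, world axes, zero at the start; "wrist_torque": the same for the moment, N m; "gripper_width": finger opening in mm; "gripper_force": force on a finger pad.
Only numpy, scipy, OpenCV 4.12 (cv2) and the standard library are available. Lean on these libraries where they do the work, as an engineer would, in place of code of your own. Each camera call takes 0.05 s, during which the arm holds its last target. There are 200 camera calls.

## Task

Pick up the white tray of jigsaw pieces by its orange handle, keeping it level, and stack it gently on the blue tray in the wooden carrier: the blue tray lies loose lengthwise in the carrier, so feel for the place by sliding the white tray lightly along its yellow rims until the corner lugs drop into the sockets. Keep hold of it until it sits fully home and flush, then let go; never press hard on the blue tray, and leave everything else on the table where it is.

Things in the scene. Friction and masses are not known exactly. Their poses are not given: they have to be found in the camera images.
- upper_mid (a point): White tray to be stacked, with pieces in it: 200 mm (its x) by 150 mm (its y), 0.45 to 0.7 kg, standing on the table on four lugs. Point: the tray's middle, 50 mm above the lugs' lower ends; z up. Heights above the lugs' lower ends: underside of the floor 11 mm, wall top 42 mm, handle top 100 mm. Same both ways round.
- upper_handle (a point): The white tray's orange handle, an upright plate over the tray's middle: 14 mm thick (tray x), 80 mm wide (tray y), standing free from 42 to 100 mm above the lugs' lower ends. Point: where to grip it across its thickness, 80 mm above the lugs' lower ends; axes as the tray's.
- upper_lugs (a point): Middle between the white tray's four orange lugs, level with their lower ends; axes as the tray's. The lugs are under its floor at x = +-70, y = +-61 mm from here, 14 x 14 mm, square-ended, 11 mm long.
- carrier_mid (a point): Wooden carrier fixed to the table, 260 mm (its x) by 181 mm (its y), 34 mm high. Point: middle of its inner floor, 10 mm above the table; z up. In its 232 x 153 mm hollow lies a loose blue tray, long side along x, about 0.9 kg, holding pieces. It lies up to 15 mm either way from the middle along x; in y and yaw it is centred within 1.5 mm and 0.01 rad.
- carrier_rim (a point): Point above the carrier's middle at the height of the blue tray's yellow rim tops, 55 mm above the carrier's inner floor; axes as the carrier's. White tray's point (upper_mid) is 50 mm above this height when its lugs stand on the rims, 39 mm when fully home (its floor flush on the rims). The white tray may go on either way round.
- carrier_top (a point): Same point as carrier_rim: it belongs to the carrier, not to the blue tray, whose own place is not given and must be felt or seen. The blue tray, 200 x 150 mm, has two flat yellow rims along x, 28 mm wide, centred at y = +-61 mm; in each two through sockets at x = +-70 mm from ITS middle, 17 mm (x) by 20 mm (y), almost sharp-edged. Pushed sideways with 5 to 15 N it slides.
- goblet: bystander: glass goblet full of jigsaw pieces, 100 mm wide, 140 mm tall; origin at the centre of its foot
- phone: bystander: black phone lying flat, 150 x 72 x 8 mm; origin at the centre of its underside
- mug: bystander: blue mug, 82 mm wide, 95 mm tall; origin at the centre of its underside
- ribbon_spool: bystander: spool of copper ribbon lying flat, 64 mm wide, 30 mm tall; origin at the centre of its underside
- piece0: bystander: loose orange jigsaw piece, 30 mm square with two tabs, 5 mm thick; origin at the centre of its underside
- piece1: bystander: loose red jigsaw piece, same size
- piece2: bystander: loose grey jigsaw piece, same size

How it is judged:
By the outcome, as a careful person would: the job done as asked, in the order asked, and still so for the second after the job is handed in, with the robot touching nothing.
It also fails if it takes over 72 s, if anything falls off the work surface, if the arm or the gripper's body presses on something with over 40 N, if the wrist force passes 120 N, or if a joint passes its speed limit or range.

## Working session

There is one attempt and no reset: what is moved stays moved. The work goes in short steps, Python scripts to look and compute and a shell command to move; the robot and the scene stay as the last step left them, time stands still between calls to the robot, and variables do not carry over. Pictures are saved under pics/ and viewed, at most 10 in all, crops included, and the job is handed in when it is done.

```bash
mkdir -p pics
python3 - <<'E'
from station import r
import cv2,numpy as np
s=r.sense();print({k:np.round(v,3).tolist() for k,v in s.items()})
for n in("scene","side"):
    cv2.imwrite(f"pics/{n}0.png",r.camera(n)[:,:,::-1]);p=r.camera_params(n);np.savez(f"{n}.npz",K=p["intrinsics"],E=p["extrinsics"]);print(n,p)
E
```

```text
{'t': 0.0, 'joint_positions': [-76.89, 13.681, -0.818, 75.583, 0.0, 90.0], 'joint_vel': [0.068, -0.048, -0.092, -0.0, 0.02, -0.093], 'joint_efforts': [0.0, -53.878, 34.643, 0.019, 0.0, -0.0], 'eef_pos': [118.991, -510.914, 230.666], 'orientation': [-179.918, -0.0, 13.11], 'contact_force': [-0.088, -0.275, -0.481], 'wrist_torque': [-0.019, -0.06, 0.022], 'gripper_force': 0.0, 'gripper_width': 85.53}
scene {'intrinsics': array([[383.75891412,   0.        , 318.75484221],
       [  0.        , 383.75891412, 200.94525121],
       [  0.        ,   0.        ,   1.        ]]), 'extrinsics': array([[ 6.27040966e-01,  7.78977606e-01,  3.67656401e-03,
        -4.78231490e+02],
       [-5.94365331e-01,  4.75375160e-01,  6.48651148e-01,
         2.59240283e+02],
       [ 5.03536971e-01, -4.08916064e-01,  7.61076981e-01,
        -1.35980991e+03],
       [ 0.00000000e+00,  0.00000000e+00,  0.00000000e+00,
         1.00000000e+00]])}
side {'intrinsics': array([[449.74101414,   0.        , 324.80974864],
       [  0.        , 449.74101414, 193.47856381],
       [  0.        ,   0.        ,   1.        ]]), 'extrinsics': array([[ 7.38759293e-01, -6.73835684e-01, -1.34230626e-02,
        -3.68150256e+02],
       [ 5.22185437e-01,  5.59679047e-01,  6.43491829e-01,
        -4.31628153e+02],
       [-4.26095149e-01, -4.82394896e-01,  7.65335278e-01,
        -7.12245956e+02],
       [ 0.00000000e+00,  0.00000000e+00,  0.00000000e+00,
         1.00000000e+00]])}
```

View pics/scene0.png

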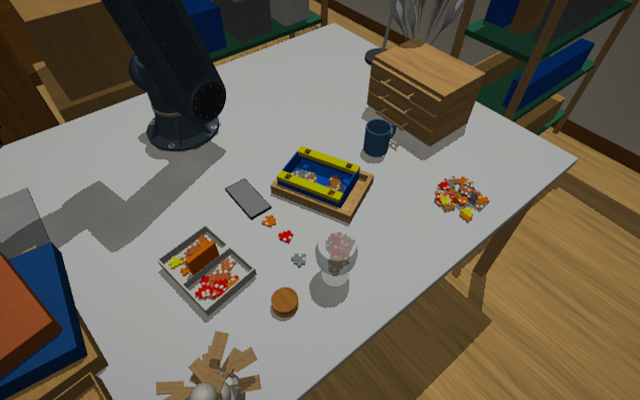

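View pics/side0.png

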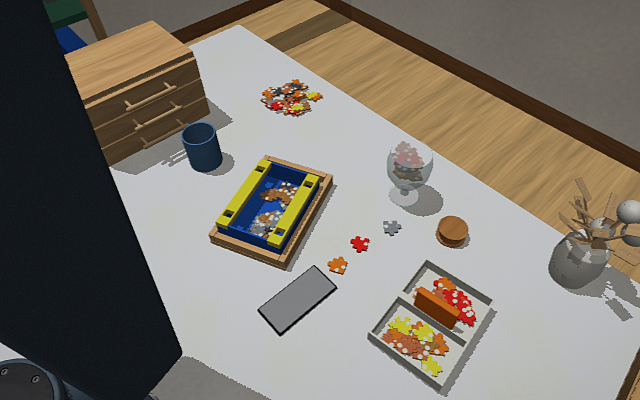

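Scene: carrier with the blue tray at about (322,180), white tray at (207,270). Side: carrier at (270,212), white tray at (432,325). I'll enlarge both.

Run:
```python
import cv2
a=cv2.imread("pics/scene0.png")[140:320,150:390];cv2.imwrite("pics/sc1.png",cv2.resize(a,(800,600),interpolation=cv2.INTER_CUBIC))
a=cv2.imread("pics/side0.png")[150:390,200:500];cv2.imwrite("pics/si1.png",cv2.resize(a,(750,600),interpolation=cv2.INTER_CUBIC))
```

```text
(no output)
```

View pics/sc1.png

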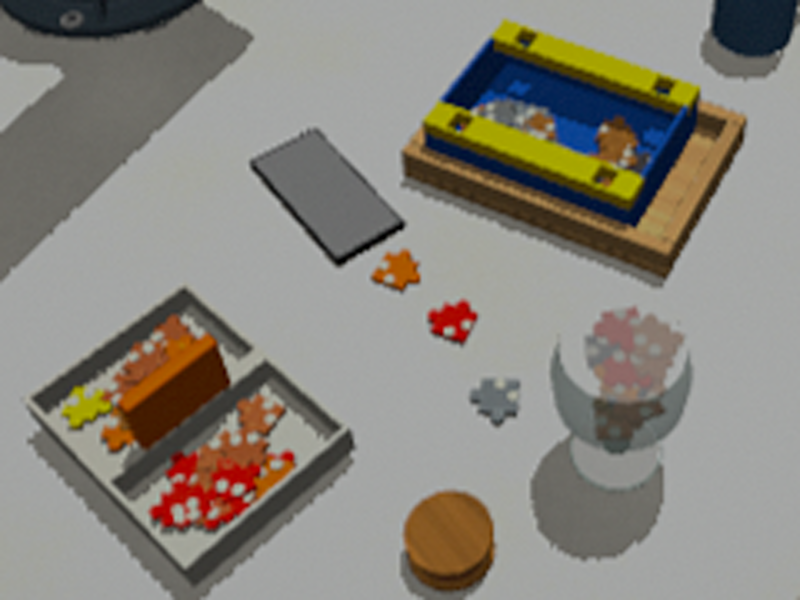

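View pics/si1.png

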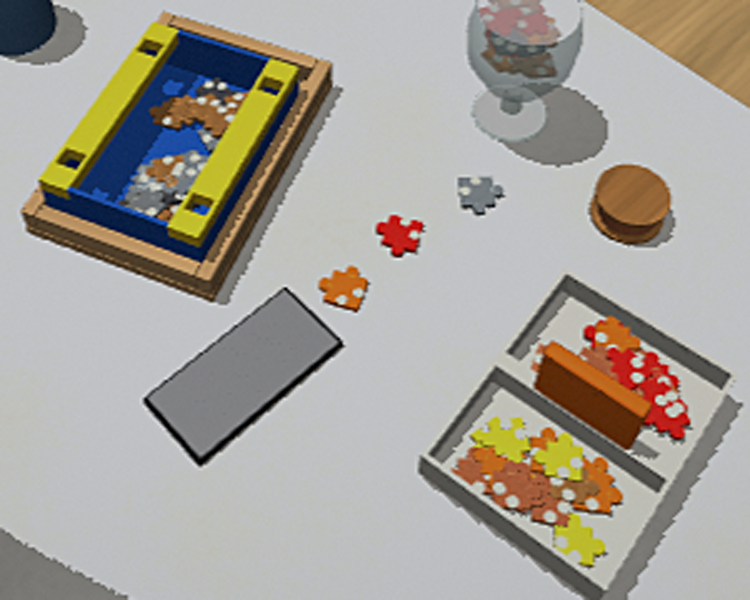

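```bash
cat > fit.py <<'E'
import numpy as np
from scipy.optimize import least_squares
C={n:np.load(n+".npz") for n in("scene","side")}
def proj(n,P):
    K,E=C[n]["K"],C[n]["E"];c=P@E[:3,:3].T+E[:3,3];q=(c*[1,-1,-1])@K.T;return q[:,:2]/q[:,2:]
def full(n,p):
    p=np.array(p,float)
    return (p+.5)/(800/240)-.5+[150,140] if n=="scene" else (p+.5)/2.5-.5+[200,150]
def fit(model,z,obs,x0,names):
    M=np.array(model,float)
    def res(v):
        c,s=np.cos(v[2]),np.sin(v[2]);W=np.c_[M@[[c,s],[-s,c]]+v[:2],np.full(len(M),z)]
        return np.concatenate([(proj(n,W)-full(n,obs[n])).ravel() for n in names])
    o=least_squares(res,x0,x_scale=[100,100,1]);return np.r_[o.x[:2],np.degrees(o.x[2])],np.abs(o.fun).max()
E
python3 - <<'E'
from fit import *
# order (-x,+y),(+x,+y),(+x,-y),(-x,-y)
def m(a,b):return [(-a,b),(a,b),(a,-b),(-a,-b)]
J=[("blue",m(70,61),65,dict(scene=[(524,38),(664,86),(606,175),(460,122)],side=[(70,158),(152,47),(271,86),(199,204)])),
("carrier",m(130,90.5)[1:]+m(130,90.5)[:0],34,dict(scene=[(745,118),(667,252),(405,152)],side=[(165,13),(331,65),(213,270)])),
("white",m(100,75),42,dict(scene=[(185,290),(352,438),(190,576),(30,402)],side=[(420,460),(567,277),(735,380),(605,594)])),
("handle",m(7,40),100,dict(scene=[(205,332),(222,342),(140,412),(120,405)],side=[(543,347),(555,342),(650,405),(640,415)]))]
for n,M,z,o in J:
    for c in (["scene","side"],["scene"],["side"]):
        b=min((fit(M,z,o,[x,y,a],c) for x,y in((450,0),(450,-350)) for a in(-1,0,.8)),key=lambda q:q[1]);print(n,c,np.round(b[0],1),round(b[1],2))
E
```

```text
blue ['scene', 'side'] [515.7 197.7  24.2] 0.59
blue ['scene'] [515.4 198.2  24.9] 0.32
blue ['side'] [515.7 197.4  23.8] 0.32
carrier ['scene', 'side'] [529.6 203.9  24.7] 3.69
carrier ['scene'] [527.8 203.8  24.4] 1.44
carrier ['side'] [530.8 204.8  24.7] 3.08
white ['scene', 'side'] [ 574.5 -212.4    8.6] 3.33
white ['scene'] [ 581.9 -211.5    8.5] 1.38
white ['side'] [ 571.1 -213.3    8.6] 2.08
handle ['scene', 'side'] [ 575.7 -209.2    9. ] 3.5
handle ['scene'] [ 578.6 -208.2   14.3] 1.3
handle ['side'] [ 574.2 -209.9    6.5] 2.51
```

```bash
python3 -m creep '[[[0.04,-0.015,-0.02],-8,0.06],[[0.09,-0.033,-0.02],-16,0.06],[[0.14,-0.051,-0.02],-24,0.06],[[0.19,-0.07,-0.02],-33,0.06],[[0.24,-0.088,-0.02],-42,0.06],[[0.29,-0.106,-0.02],-51,0.06],[[0.34,-0.125,-0.02],-60,0.06],[[0.39,-0.143,-0.02],-69,0.06],[[0.44,-0.161,-0.02],-77,0.06],[[0.48,-0.176,-0.02],-83,0.06],[[0.511,-0.187,-0.02],-85.5,0.06],[[0.511,-0.187,-0.02],-85.5,0.06]]' 60
python3 - <<'E'
from station import r
import cv2,numpy as np
p=r.camera_params("wrist");cv2.imwrite("pics/w1.png",r.camera("wrist")[:,:,::-1]);np.savez("w1.npz",K=p["intrinsics"],E=p["extrinsics"]);print(r.sense()["joint_positions"])
from fit import *
C["w1"]=dict(K=p["intrinsics"],E=p["extrinsics"])
c,s=np.cos(np.radians(8.6)),np.sin(np.radians(8.6))
print(proj("w1",np.array([[574.5+c*a-s*b,-212.4+s*a+c*b,z] for a,b,z in[(-7,40,100),(7,40,100),(7,-40,100),(-7,-40,100),(-100,75,42),(100,75,42),(100,-75,42),(-100,-75,42)]])).round(1).tolist())
E
```

```text
t: 1.6
eef_pos: [575.7, -211.8, 250.1]
orientation: [-179.9, -0.1, 98.8]
contact_force: [0.1, 0.1, 0.3]
gripper_width: 59.5
gripper_force: 0.0
[-2.02962605e+01  2.23244686e+01  1.45792325e+01  8.23492014e+01
 -4.62784999e-03  6.10201996e+01]
[[316.2, 149.8], [330.5, 149.9], [329.7, 225.3], [316.6, 225.3], [234.8, 110.5], [412.4, 111.1], [400.9, 233.0], [245.6, 232.5]]
```

View pics/w1.png

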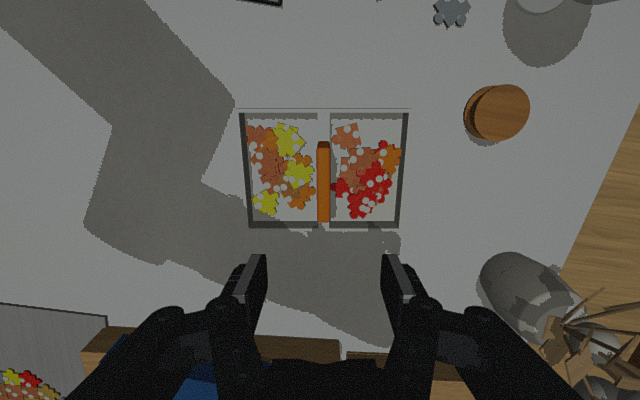

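Handle spans (317–330, 147–222) and the wall corners are (238,110)–(409,110)–(403,229), so the tray is where the fit put it, within about 2 mm. Descend and grip.

```bash
python3 -m creep '[[[0.002,-0.001,0.03],0,0.06],[[0.002,-0.001,0.07],0,0.06],[[0.002,-0.001,0.11],0,0.05],[[0.002,-0.001,0.15],0,0.045],[[0.002,-0.001,0.175],0,0.04],[[0.002,-0.001,0.188],0,0.04],[[0.002,-0.001,0.189],0,0.04],[[0.002,-0.001,0.189],0,0.01],[[0.002,-0.001,0.189],0,0.005],[[0.002,-0.001,0.189],0,0.005],[[0.002,-0.001,0.189],0,0.005],[[0.002,-0.001,0.189],0,0.005]]' 80
python3 - <<'E'
from station import r
import cv2
print(r.sense());cv2.imwrite("pics/si2.png",cv2.resize(r.camera("side")[200:400,320:640,::-1],(800,500)))
E
```

```text
t: 3.15
eef_pos: [573.9, -211.8, 63.7]
orientation: [179.9, 0.1, 98.6]
contact_force: [0.1, -1.3, 6.5]
gripper_width: 13.4
gripper_force: 78.9
{'t': 3.15, 'joint_positions': array([-2.02518211e+01,  2.74743390e+01, -5.32624026e+00,  5.70541747e+01,
       -1.05509070e-02,  6.11367058e+01]), 'joint_vel': array([-0.05410178, -0.05114835,  0.03580852,  0.04936244,  0.06387192,
        0.00552801]), 'joint_efforts': array([ 3.68432868e-01, -6.46084285e+01,  2.87062097e+01, -1.31189972e-01,
        2.21585208e-01,  2.11290544e-02]), 'eef_pos': array([ 573.94119051, -211.81902897,   63.73063002]), 'orientation': array([1.79877890e+02, 7.93535285e-02, 9.86113751e+01]), 'contact_force': array([ 0.06873831, -1.32883268,  6.52340374]), 'wrist_torque': array([-0.09602766,  0.19828683, -0.01417851]), 'gripper_force': 78.91372561454773, 'gripper_width': 13.388911138304145}
```

View pics/si2.png

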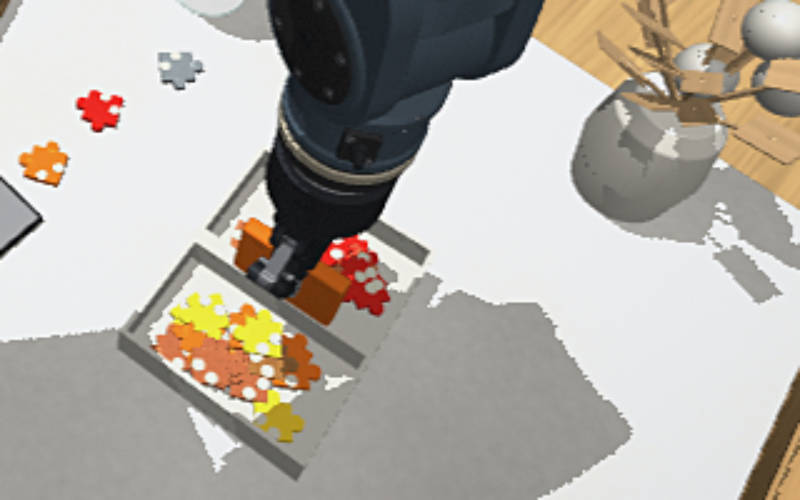

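```bash
python3 -m creep '[[[0,0,-0.003],0,0.005],[[0,0,-0.008],0,0.005],[[0,0,-0.016],0,0.005],[[0,0,-0.025],0,0.005],[[0,0,-0.03],0,0.005],[[0,0,-0.03],0,0.005],[[0,0,-0.03],0,0.005]]' 100
python3 - <<'E'
from station import r
print(r.sense())
E
```

```text
t: 4.08
eef_pos: [572.9, -211.4, 92.1]
orientation: [-180.0, -0.0, 98.6]
contact_force: [-0.2, 0.0, -4.9]
gripper_width: 12.9
gripper_force: 97.5
{'t': 4.075, 'joint_positions': array([-2.02547962e+01,  2.61815220e+01, -2.95160500e+00,  6.08865286e+01,
        6.31538413e-03,  6.11384060e+01]), 'joint_vel': array([ 0.00411461,  0.18094595, -0.16138429, -0.01642564, -0.06968152,
        0.03505828]), 'joint_efforts': array([ 8.40271059e-04, -7.12748909e+01,  3.39602602e+01, -2.49005541e-03,
        6.09447437e-03,  1.82527265e-05]), 'eef_pos': array([ 572.89818044, -211.37173742,   92.12326342]), 'orientation': array([-1.79985834e+02, -1.50185890e-02,  9.86067948e+01]), 'contact_force': array([-0.21699051,  0.02225045, -4.85879803]), 'wrist_torque': array([ 0.04027722, -0.00207126, -0.03967222]), 'gripper_force': 97.48990774154663, 'gripper_width': 12.892708744870403}
```

Run:
```python
from fit import *
import cv2
from scipy.optimize import minimize
I={n:cv2.imread(f"pics/{n}0.png").astype(int) for n in C}
def soft(n):
    b,g,rr=I[n].transpose(2,0,1);return np.clip((np.minimum(rr,g)-b-40)/80,0,1)
S={n:soft(n) for n in C};R={}
for n in C:
    m=np.zeros((400,640));ref=proj(n,np.array([[516,198,65.]]))[0].astype(int);m[ref[1]-65:ref[1]+65,ref[0]-70:ref[0]+70]=1;S[n]=S[n]*m;print(n,S[n].sum())
def rect(cx,cy,a,b):return np.array([(cx-a,cy-b),(cx+a,cy-b),(cx+a,cy+b),(cx-a,cy+b)],float)
def render(n,v):
    c,s=np.cos(v[2]),np.sin(v[2]);im=np.zeros((1600,2560),np.uint8)
    def dr(P,col):
        W=np.c_[P@[[c,s],[-s,c]]+v[:2],np.full(4,65.)]
        cv2.fillPoly(im,[np.round(((proj(n,W)+.5)*4-.5)*16).astype(np.int32)],col,shift=4)
    for y in(-61,61):
        dr(rect(0,y,100,14),255)
        for x in(-70,70):dr(rect(x,y,8.5,10),0)
    return cv2.resize(im,(640,400),interpolation=cv2.INTER_AREA)/255
for ns in(["scene","side"],["scene"],["side"]):
    f=lambda u:sum(((render(n,[u[0],u[1],u[2]/100])-S[n])**2).sum() for n in ns)
    o=minimize(f,[515.7,197.7,42.2],method="Nelder-Mead",options=dict(initial_simplex=[[515.7,197.7,42.2],[519,197.7,42.2],[515.7,201,42.2],[515.7,197.7,44]]))
    print(ns,o.x[:2].round(2),np.degrees(o.x[2]/100).round(2),o.fun.round(1))
w=cv2.imread("pics/w1.png").astype(int)
print([(y,w[y,318:329].mean(0).astype(int).tolist()) for y in list(range(138,154))+list(range(216,230))])
```

```text
scene 1084.3625
side 1896.7125
['scene', 'side'] [515.6  197.34] 24.3 146.4
['scene'] [516.56 197.41] 24.49 84.2
['side'] [515.47 197.4 ] 24.35 61.7
[(138, [130, 132, 129]), (139, [133, 134, 131]), (140, [131, 133, 128]), (141, [47, 55, 75]), (142, [10, 30, 65]), (143, [11, 32, 67]), (144, [13, 34, 69]), (145, [10, 32, 67]), (146, [11, 33, 67]), (147, [11, 39, 81]), (148, [12, 62, 129]), (149, [21, 71, 132]), (150, [18, 75, 129]), (151, [18, 76, 130]), (152, [20, 76, 130]), (153, [24, 78, 131]), (216, [17, 72, 130]), (217, [14, 71, 129]), (218, [16, 72, 129]), (219, [17, 72, 131]), (220, [13, 70, 129]), (221, [28, 65, 124]), (222, [86, 98, 114]), (223, [112, 117, 113]), (224, [110, 115, 112]), (225, [108, 114, 113]), (226, [102, 107, 107]), (227, [103, 110, 108]), (228, [96, 101, 101]), (229, [97, 103, 103])]
```

```bash
python3 -m creep '[[[0,0,-0.008],0,0.005],[[0,0,-0.022],0,0.005],[[0,0,-0.042],0,0.005],[[0,0,-0.065],0,0.005],[[0,0,-0.09],0,0.005],[[0,0,-0.113],0,0.005],[[0,0,-0.13],0,0.005],[[0.003,0,-0.14],0,0.005],[[0.011,0,-0.145],0,0.005],[[0.025,0,-0.145],-1,0.005],[[0.043,0.001,-0.145],-2,0.005],[[0.065,0.002,-0.145],-3,0.005]]' 100 | head -2
python3 -m creep '[[[0.026,0.001,0],-1,0.005],[[0.056,0.002,0],-2,0.005],[[0.088,0.003,0],-3.2,0.005],[[0.122,0.004,0],-4.5,0.005],[[0.156,0.005,0],-5.8,0.005],[[0.19,0.006,0],-7,0.005],[[0.224,0.007,0],-8.2,0.005],[[0.258,0.008,0],-9.5,0.005],[[0.286,0.009,0],-10.6,0.005],[[0.308,0.01,0],-11.5,0.005],[[0.325,0.01,0],-12.2,0.005],[[0.338,0.011,0],-12.7,0.005]]'
python3 -m creep '[[[0.006,0,0],0,0.005],[[0.009,0,0],0,0.005],[[0.01,0,0],0,0.005],[[0.01,0,0],0,0.005],[[0.01,0,0],0,0.005]]'
```

```text
t: 5.58
eef_pos: [564.8, -145.2, 236.8]
t: 7.08
eef_pos: [507.4, 187.6, 237.3]
orientation: [-180.0, -0.0, 114.4]
contact_force: [-0.3, -0.2, -4.7]
gripper_width: 12.5
gripper_force: 97.6
t: 7.7
eef_pos: [504.0, 195.2, 237.3]
orientation: [-180.0, -0.0, 114.3]
contact_force: [-0.2, 0.5, -4.7]
gripper_width: 12.7
gripper_force: 97.6
```

```bash
python3 -m creep '[[[-0.002,0.005,0.005],0,0.005],[[-0.004,0.013,0.018],0,0.005],[[-0.005,0.018,0.035],0,0.005],[[-0.005,0.0195,0.055],0,0.005],[[-0.005,0.0195,0.072],0,0.005],[[-0.005,0.0195,0.083],0,0.005],[[-0.005,0.0195,0.087],0,0.005],[[-0.005,0.0195,0.087],0,0.005],[[-0.005,0.0195,0.087],0,0.005]]'
python3 - <<'E'
from station import r
import cv2
cv2.imwrite("pics/si3.png",cv2.resize(r.camera("side")[110:290,180:420,::-1],(800,600)))
E
```

```text
t: 8.82
eef_pos: [524.1, 199.2, 150.9]
orientation: [179.9, -0.0, 114.3]
contact_force: [-0.0, 1.1, -5.0]
gripper_width: 12.7
gripper_force: 97.6
```

View pics/si3.png

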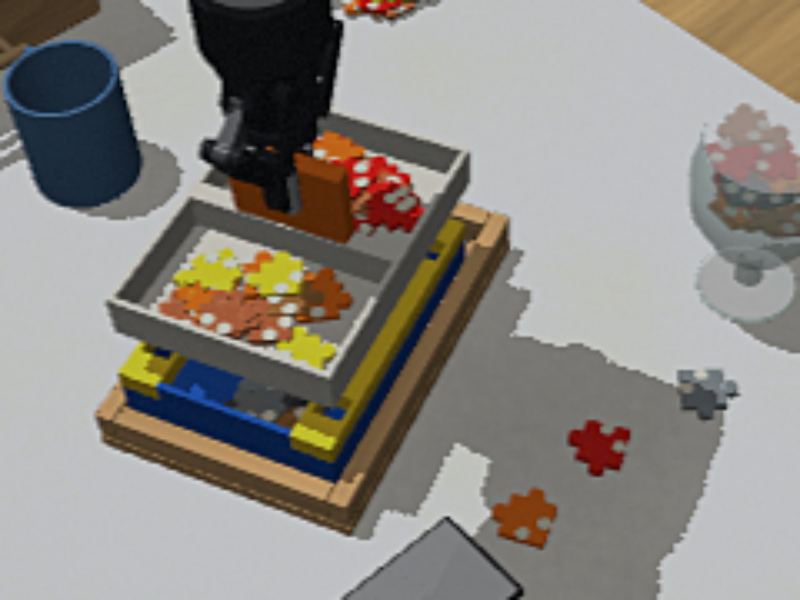

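Tray held level above the blue tray; wall-top corners at (108,302), (333,378), (469,153). I'll use those to check the lateral offset.

```bash
python3 - <<'E'
from fit import *
import fit as F
F.full=lambda n,p:(np.array(p,float)+.5)/(800/240)-.5+[180,110]
v,e=F.fit([(-100,75),(-100,-75),(100,-75)],129.2,dict(side=[(108,302),(333,378),(469,153)]),[524,199,.42],["side"])
d=v[:2]-[524.1,199.2];a=np.radians(24.3);print(v,e,"in tray axes from TCP",d@[np.cos(a),np.sin(a)],d@[-np.sin(a),np.cos(a)])
E
python3 -m creep '[[[0,0,0.005],0,0.005],[[0,0,0.011],0,0.005],[[0,0,0.015],0,0.005],[[0,0,0.018],0,0.005],[[0,0,0.019],0,0.005],[[0,0,0.02],0,0.005],[[0,0,0.02],0,0.005]]'
```

```text
[523.29227181 197.46300934  24.69713354] 1.1361020659333292 in tray axes from TCP -1.4509627186815848 -1.2507072307058698
t: 9.75
eef_pos: [523.8, 199.1, 130.4]
orientation: [180.0, -0.0, 114.3]
contact_force: [-1.0, -0.0, -5.3]
gripper_width: 12.6
gripper_force: 97.8
```

```bash
python3 -m creep '[[[0.001,0,0.0005],0,0.005],[[0.001,0,0.001],0,0.005],[[0.001,0,0.0015],0,0.005],[[0.001,0,0.0015],0,0.005]]'
python3 -m creep '[[[0,0,0.0003],0,0.005],[[0,0,0.0006],0,0.005],[[0,0,0.0006],0,0.005]]'
```

```text
t: 10.25
eef_pos: [523.4, 199.9, 128.8]
orientation: [180.0, -0.0, 114.3]
contact_force: [-0.4, -0.2, -4.7]
gripper_width: 12.9
gripper_force: 97.9
t: 10.62
eef_pos: [523.4, 200.0, 128.8]
orientation: [180.0, -0.0, 114.3]
contact_force: [-2.8, -0.6, 4.9]
gripper_width: 13.0
gripper_force: 99.1
```

```bash
python3 -m creep '[[[0,0,-0.0002],0,0.005],[[0,-0.001,-0.0002],0,0.005],[[0,-0.002,-0.0002],0,0.005],[[0,-0.003,-0.0002],0,0.005],[[0,-0.003,-0.0002],0,0.005]]'
```

```text
t: 11.25
eef_pos: [521.2, 198.9, 128.8]
orientation: [179.9, 0.0, 114.3]
contact_force: [3.5, 1.7, 2.2]
gripper_width: 12.5
gripper_force: 99.0
```

```bash
python3 -m creep '[[[0,-0.0005,0],0,0.005],[[0,-0.001,0],0,0.005],[[0,-0.0015,0],0,0.005],[[0,-0.002,0],0,0.005],[[0,-0.002,0],0,0.005]]'
python3 -m creep '[[[0,-0.0005,0],0,0.005],[[0,-0.001,0],0,0.005],[[0,-0.0015,0],0,0.005],[[0,-0.0015,0],0,0.005]]'
```

```text
t: 11.88
eef_pos: [519.0, 198.0, 128.7]
orientation: [180.0, -0.0, 114.3]
contact_force: [3.5, 1.3, 5.6]
gripper_width: 12.7
gripper_force: 99.3
t: 12.38
eef_pos: [515.9, 196.7, 127.2]
orientation: [-179.8, -0.0, 114.3]
contact_force: [0.7, 0.2, -4.6]
gripper_width: 13.0
gripper_force: 97.7
```

Lugs have lost rim contact at the expected spot; lower gently.

```bash
python3 -m creep '[[[0,0,0.0005],0,0.005],[[0,0,0.001],0,0.005],[[0,0,0.0015],0,0.005],[[0,0,0.002],0,0.005],[[0,0,0.002],0,0.005]]'
```

```text
t: 13.0
eef_pos: [517.4, 197.3, 126.4]
orientation: [180.0, -0.0, 114.3]
contact_force: [1.0, -0.4, -4.8]
gripper_width: 12.6
gripper_force: 97.7
```

```bash
python3 -m creep '[[[0,0,0.0005],0,0.005],[[0,0,0.001],0,0.005],[[0,0,0.0015],0,0.005],[[0,0,0.002],0,0.005],[[0,0,0.0025],0,0.005],[[0,0,0.003],0,0.005],[[0,0,0.003],0,0.005]]'
```

```text
t: 13.88
eef_pos: [517.4, 197.3, 123.4]
orientation: [-180.0, -0.0, 114.3]
contact_force: [-0.5, -0.0, -5.2]
gripper_width: 13.0
gripper_force: 97.7
```

Well into the sockets (5 mm), no side force.

```bash
python3 -m creep '[[[0,0,0.0005],0,0.005],[[0,0,0.001],0,0.005],[[0,0,0.002],0,0.005],[[0,0,0.003],0,0.005],[[0,0,0.004],0,0.005],[[0,0,0.0045],0,0.005],[[0,0,0.0045],0,0.005]]'
```

```text
t: 14.75
eef_pos: [517.4, 197.2, 118.9]
orientation: [-180.0, -0.0, 114.3]
contact_force: [-0.7, -0.6, -4.8]
gripper_width: 12.8
gripper_force: 97.7
```

```bash
python3 -m creep '[[[0,0,0.0004],0,0.005],[[0,0,0.0008],0,0.005],[[0,0,0.001],0,0.005],[[0,0,0.001],0,0.005]]'
python3 -m creep '[[[0,0,0.0003],0,0.005],[[0,0,0.0003],0,0.005],[[0,0,0.0003],0,0.005]]'
```

```text
t: 15.25
eef_pos: [517.4, 197.3, 117.9]
orientation: [180.0, -0.0, 114.3]
contact_force: [-0.4, 0.3, -4.3]
gripper_width: 12.8
gripper_force: 97.7
t: 15.62
eef_pos: [517.4, 197.3, 117.8]
orientation: [180.0, -0.0, 114.3]
contact_force: [-0.8, -1.0, -2.0]
gripper_width: 12.8
gripper_force: 98.3
```

```bash
python3 -m creep '[[[0,0,0.0003],0,0.005],[[0,0,0.0003],0,0.005],[[0,0,0.0003],0,0.005],[[0,0,0.0003],0,0.005]]'
python3 - <<'E'
from station import r
import cv2
print(r.sense()["wrist_torque"]);cv2.imwrite("pics/si4.png",cv2.resize(r.camera("side")[130:280,190:350,::-1],(640,600)))
E
```

```text
t: 16.12
eef_pos: [517.5, 197.3, 117.8]
orientation: [180.0, -0.0, 114.3]
contact_force: [-3.2, -0.5, 5.3]
gripper_width: 12.6
gripper_force: 99.1
[-0.17899032  0.67029552 -0.03297327]
```

View pics/si4.png

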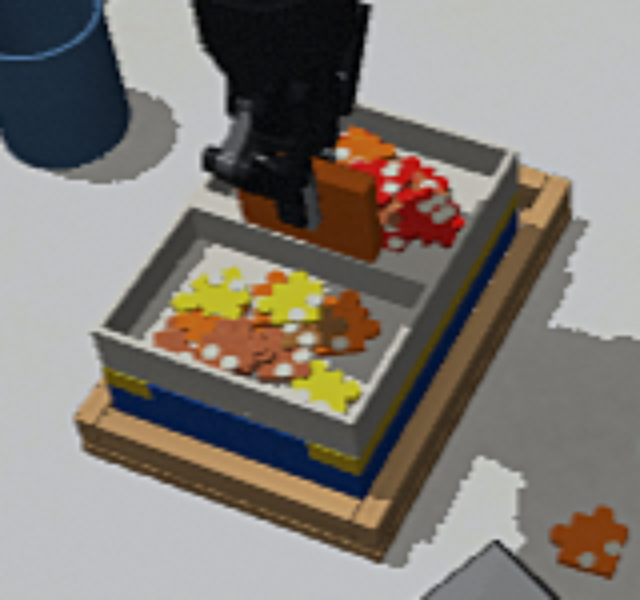

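The picture shows the white tray flush on the yellow rims along both visible sides. Release and retreat.

```bash
python3 -m creep '[[[0,0,0],0,0.012],[[0,0,0],0,0.02],[[0,0,0],0,0.03],[[0,0,0],0,0.04],[[0,0,0],0,0.045],[[0,0,0],0,0.045]]' 20
python3 -m creep '[[[0,0,-0.005],0,0.045],[[0,0,-0.015],0,0.045],[[0,0,-0.03],0,0.045],[[0,0,-0.05],0,0.045],[[0,0,-0.08],0,0.045],[[0,0,-0.11],0,0.045],[[0,0,-0.14],0,0.045],[[0,0,-0.16],0,0.045],[[0,0,-0.17],0,0.045],[[0,0,-0.17],0,0.045],[[0,0,-0.17],0,0.045]]'
python3 - <<'E'
from station import r
import cv2,numpy as np
a=cv2.resize(r.camera("side")[100:300,190:450,::-1],(520,400));b=cv2.resize(r.camera("scene")[130:290,200:390,::-1],(475,400))
cv2.imwrite("pics/fin.png",cv2.resize(np.hstack([a,b]),None,fx=.8,fy=.8))
E
```

```text
t: 16.92
eef_pos: [517.5, 197.3, 117.3]
orientation: [180.0, -0.0, 114.3]
contact_force: [-0.1, 0.2, 0.4]
gripper_width: 44.9
gripper_force: 0.0
t: 18.3
eef_pos: [517.1, 197.2, 286.6]
orientation: [-179.9, -0.0, 114.3]
contact_force: [0.2, 0.5, -0.2]
gripper_width: 45.2
gripper_force: 0.0
```

View pics/fin.png

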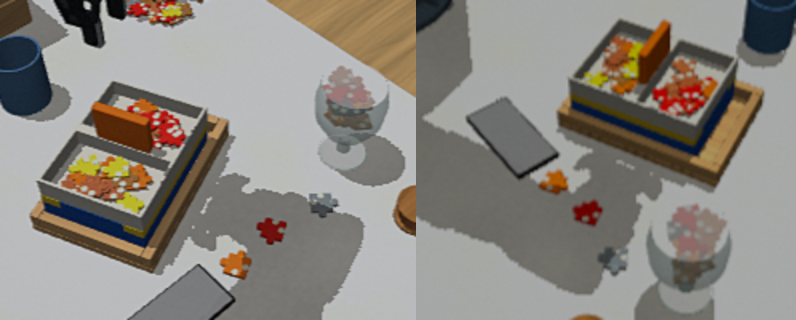

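Both views show the tray flush on the blue tray, the gripper clear and everything else where it was.

```bash
python3 -c "
from station import r
print(r.hand_in())"
```

```text
the job is handed in; nothing more can be done
None
```

The white tray sits fully home and flush on the blue tray after a light slide along its rims (about 10 N contact at most, by the wrist readings), the gripper is clear, nothing else appears to have moved, and the job is handed in at about 18 s.

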